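# Route the leak-test rig to the brass tee and open the supply

## Task

On the leak-test rig, push the pointed selector arm round with a fingertip until it points straight at the outlet on which the brass tee stands; only then push the supply lever round until it is fully open, lying in line with the inlet pipe. Pick nothing up: the three fittings stay standing on their outlets, and everything else on the bench stays where it lies.

Things in the scene. Friction and masses are not known exactly. Their poses are not given: they have to be found in the camera images.
- rig: Leak-test rig bolted to the bench. Origin on the bench under the selector's axis, z up, x axis towards the middle outlet. Steel base plate 250 x 440 x 12 mm (x -80 to 170, y -295 to 145 mm); brass selector body 72 mm across, 52 mm high, at the origin. Three outlets 140 mm from the selector axis, at 0, +60 and -60 degrees from the rig's x axis.
- outlet_mid (a point): Centre of the middle outlet's seat. Each outlet ends in a flat black rubber seat 48 mm across, 45 mm above the bench, with a fitting standing loose on it.
- inlet_end (a point): Outer end of the copper inlet pipe, on its centre line 30 mm above the bench. The pipe (top 41 mm high, its fittings up to 52 mm) runs from the selector along the rig's -y for 285 mm; the supply valve sits in it 180 mm from the selector's axis.
- selector (a joint): Angle of the selector arm, rad. 0: it points along the rig's -x; positive is anticlockwise from above. End stops at -3.4 and +3.4: the outlet at +60 degrees is reached only at about -2.09, the one at -60 degrees only at +2.09, the middle one at +3.14 or -3.14. Stays where it is left; needs about 2 N at 65 mm from the axis.
- selector_axis (a point): Point on the selector's axis at mid height of the arm (75 mm above the bench). The hub is 30 mm across.
- selector_tip (a point): Pointed tip of the steel selector arm, 89 mm from the axis, at mid height of the arm. The arm is a level bar 14 mm wide and 14 mm tall (68 to 82 mm above the bench), free below and at both sides beyond 40 mm from the axis.
- selector_aim (a point): Imaginary point 140 mm from the selector axis straight ahead of the arm's tip; it lies above the seat of an outlet when the arm points at that outlet.
- supply (a joint): Angle of the supply lever, rad. 0: shut, pointing along the rig's -x, across the pipe; grows anticlockwise from above to 1.571 at the end stop: fully open, pointing along the rig's -y, above the inlet pipe and in line with it. Found 0 to 0.3. Stays where it is left; needs about 2 N at 75 mm from the axis.
- supply_axis (a point): Point on the supply lever's axis at mid height of the lever (75 mm above the bench). The hub is 26 mm across.
- supply_tip (a point): Round end of the dark steel supply lever, 108 mm from its axis. The lever is a level flat bar 16 mm wide, 14 mm tall (68 to 82 mm above the bench), free below and at both sides beyond 25 mm from the axis.
- tee: Brass pipe tee standing loose on one of the three outlets, T upright: a 40 mm foot, a stem, and a level run 64 mm long and 34 mm across at the top; 61 mm high. Origin at the centre of its underside, on the outlet's centre.
- valve: Bronze radiator valve standing loose on another outlet: round body with a side branch 28 mm long and a round handwheel 54 mm across on top; 65 mm high. Origin at the centre of its underside. Leave it alone.
- nut: Chrome trap nut lying flat and loose on the remaining outlet: hexagonal ring 50 mm across flats, 22 mm high. Origin at the centre of its underside. Leave it alone.
- hook_rail: Rusty iron rail 220 x 30 mm with three hooks, 48 mm high, lying loose to the left of the rig. Origin under its middle. Leave it alone.
- wrench: Steel wrench lying loose on the bench between the rig and the robot. Leave it alone.
- plug: Iron pipe plug, 34 mm across and 34 mm high, standing loose by the rig. Origin at the centre of its underside. Leave it alone.
- tin: Tin of jointing paste, 68 mm across, 75 mm high, standing loose off the rig's left far corner. Leave it alone.
- nipple: Short iron pipe, 34 mm across, 55 mm high, standing loose off the right end of the rig. Leave it alone.
- elbow: Copper elbow, legs 40 mm long, 30 mm thick, lying loose to the left of the rig. Leave it alone.
Mind the look-alikes: they are no part of the job. What is shaped like the tee but green is not meant.

How it is judged:
On the way, in this order (a step that is already met when the one before it is completed fails the run):
1. the selector arm points at the tee's outlet while the supply is still shut (horizontal distance between selector_aim and tee below 0.02 m and value of joint supply below 0.6 rad), for 0.2 s.
2. the supply lever is fully open (value of joint supply above 1.45 rad), for 0.2 s.
At the end, for the whole second after the job is handed in: The point 140 mm out along the selector arm is within 20 mm of the tee (8 degrees); supply lever at 1.45 rad or more; both at rest; the three fittings upright and within 12 mm of where they stood; nothing else on the bench moved over 30 mm (horizontal distance between selector_aim and tee below 0.02 m and value of joint supply above 1.45 rad and velocity of joint selector between -0.05 and 0.05 rad/s and velocity of joint supply between -0.05 and 0.05 rad/s and distance of each of tee, valve, nut from where it was at the start of the episode below 0.012 m and angle between each of tee, valve, nut's own z axis and vertical below 0.15 rad and linear speed of each of tee, valve, nut below 0.02 m/s and distance of each of hook_rail, wrench, plug, tin, nipple, elbow from where it was at the start of the episode below 0.03 m); the robot touches nothing.
It fails at once if the supply is opened while the selector does not point at the tee (value of joint supply above 0.6 rad and horizontal distance between selector_aim and tee above 0.03 m).
It fails at once if a fitting is lifted, tipped or pushed on its outlet (distance of any of tee, valve, nut from where it was at the start of the episode above 0.012 m or angle between any of tee, valve, nut's own z axis and vertical above 0.3 rad).
It fails at once if a bystander on the bench is lifted or moved (distance of any of hook_rail, wrench, plug, tin, nipple, elbow from where it was at the start of the episode above 0.03 m).
It also fails if it takes over 64 s, if anything falls off the work surface, if the arm or the gripper's body presses on something with over 40 N, if the wrist force passes 120 N, or if a joint passes its speed limit or range.

## Robot

A 7-joint arm with a two-finger parallel gripper is mounted at the origin on the work surface. World frame = base frame: x ahead of the robot, y to its left, z up, the work surface at z = 0. Lengths are in m, angles in rad, forces in N, time in s.
With the tool pointing down it reaches from about 0.4 to 0.85 m from the base axis. Payload 4.5 kg.
Tool frame: the origin (TCP) lies on the centre line of the jaws, within the pads' length; the fingertips stand 14 mm ahead of it and the grasp point (between the pads) lies 5 mm behind it; y points along the fingers, z is the direction in which the jaws open and shut, and the axes are right-handed (so a half turn about y gives the same grasp; the last joint's range is limited). The gripper opens to 88 mm and grips with 3 to 60 N. Pads are 18 mm wide; open, the fingers measure 123 mm over their backs; the gripper's body (75 mm by 187 mm) begins 45 mm behind the grasp point.
Start: joints at [-1.147, 0.689, -0.195, 1.565, 0.157, 0.902, -0.215], TCP at [0.237, 0.578, 0.223] pointing down, gripper open.
Joint ranges: [-3.01, 3.01], [-0.46, 2.08], [-1.47, 1.51], [0.13, 2.56], [-1, 4.14], [0.04, 2.09], [-2.66, 2.66]. Speed limits (rad/s): [2.57, 2.57, 3.14, 3.14, 3.14, 3.14, 3.14].

## Interface

Orientations are given as a unit quaternion [x, y, z, w].
In Python, from plant import get_state, imaging, job gives the robot as it stands.
- The arm moves only by the tool send_rows, never from a script. Its argument "motion" is a list that holds one entry, the list of rows, each a list of 7 numbers: the turn, a rotation vector about the tool's x, y, z scaled (see below), then the shift along the tool's x, y, z scaled (see below), then the gripper's target within -1 to 1 (shut at 1, half-way at 0, fully open at -1). In form: [[[rx, ry, rz, tx, ty, tz, gripper], ...]]. A call has exactly 5 rows; each row shifts and turns the commanded pose from where the row before left it, along the tool's axes as they then stand; what a row does not reach is not made up. The controller multiplies each number of a shift by 0.02 m and each number of a turn by 0.08 rad. A row lasts 1/12 s, in which the tool goes at most 41.7 mm and 7.16 degrees, less where a joint would pass 70% of its speed; a pose out of reach is approached as far as the arm can. A call with a number of a shift or a turn outside -1 to 1 is refused whole. A call with a gripper value outside its range is refused whole. The fingers move at their own pace and stop on an object; "force" is the grip in N (left out, the last holds). Time passes only in rows, so rows that do not move let the fingers close, or fill a call up. It gives the time, the measured TCP pose, the force and the opening at its end, in the units of the state.
- get_state(): the state, without advancing time (a new reading comes with each control period).
- imaging.snapshot(name): name is "scene" or "top"; returns a dict with "img" (384x512x3 uint8, red, green, blue), "camera_matrix" (3x3 intrinsics, pixels), "R" (3x3) and "t" (3): a world point X has camera coordinates R X + t. Camera axes: x right, y down, z forward; pixel columns grow to the right and rows downward; lengths in m; the calibration is good to about 2 mm. A picture is of the moment at which its call begins. There is no depth.
- job.finish_job(): hands the job in, once; it reports no verdict.
The state is a dict: "clock": time; "q": joint angles; "qd": joint speeds; "joint_torque": joint torques, N m; "tool_pos": TCP position; "eef_rot": TCP orientation; "contact_force": force on the tool from outside, world axes, zero at the start; "moment": the same for the moment, N m; "opening": opening from 0.0 (shut) to 1.0 (fully open).
Only numpy, scipy, OpenCV 4.12 (cv2) and the standard library are available. Lean on these libraries where they do the work, as an engineer would, in place of code of your own. Each camera call takes 0.05 s, during which the arm holds its last target.

## Working session

There is one attempt and no reset: what is moved stays moved. The work goes in short steps, Python scripts to look and compute and a tool call to move; the robot and the scene stay as the last step left them, time stands still between calls to the robot, and variables do not carry over. Pictures are saved under pics/ and viewed, and the job is handed in when it is done.

Besides the shell and the picture viewer there is one more tool, called after "Request:" as a command line: name --argument value ..., lists and objects as JSON in quotes. send_rows: Moves the arm, as the interface text tells. Its arguments: {"type":"object","properties":{"motion":{"type":"array"},"force":{"type":"number"}},"required":["motion"]}

```bash
mkdir -p pics; ls
python3 - <<'E'
from plant import get_state, imaging
import cv2,json,pickle
s=get_state();print({k:s[k] for k in('clock','tool_pos','eef_rot','opening')})
d={}
for n in('scene','top'):
    i=imaging.snapshot(n);d[n]=i
    cv2.imwrite(f'pics/{n}0.png',cv2.resize(i['img'][:,:,::-1],(800,600),interpolation=cv2.INTER_CUBIC))
    print(n,i['camera_matrix'],i['R'],i['t'])
pickle.dump(d,open('s0.pkl','wb'))
E
```

```text
pics
{'clock': 0.0, 'tool_pos': array([0.2372888 , 0.57750849, 0.22222424]), 'eef_rot': array([ 0.69435251, -0.13699372,  0.13682872, -0.69309827]), 'opening': 0.9999994838759313}
scene [[376.29272604   0.         253.38080154]
 [  0.         376.29272604 192.46442117]
 [  0.           0.           1.        ]] [[ 0.14095706  0.98999058 -0.00705435]
 [ 0.82285587 -0.12111617 -0.55519284]
 [-0.55049008  0.07245363 -0.83169174]] [-0.15345376 -0.40388733  1.33977157]
top [[431.50940589   0.         252.92967998]
 [  0.         431.50940589 192.00842462]
 [  0.           0.           1.        ]] [[ 0.00600784 -0.99996733  0.00540718]
 [-0.98980735 -0.00671602 -0.14225438]
 [ 0.14228605 -0.00449742 -0.98981536]] [0.06573417 0.55333051 1.2736405 ]
```

View pics/scene0.png

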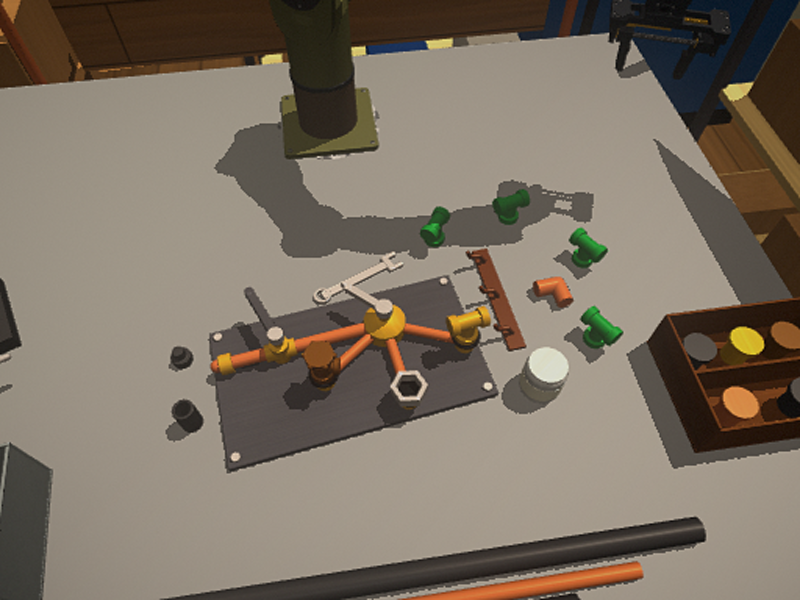

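View pics/top0.png

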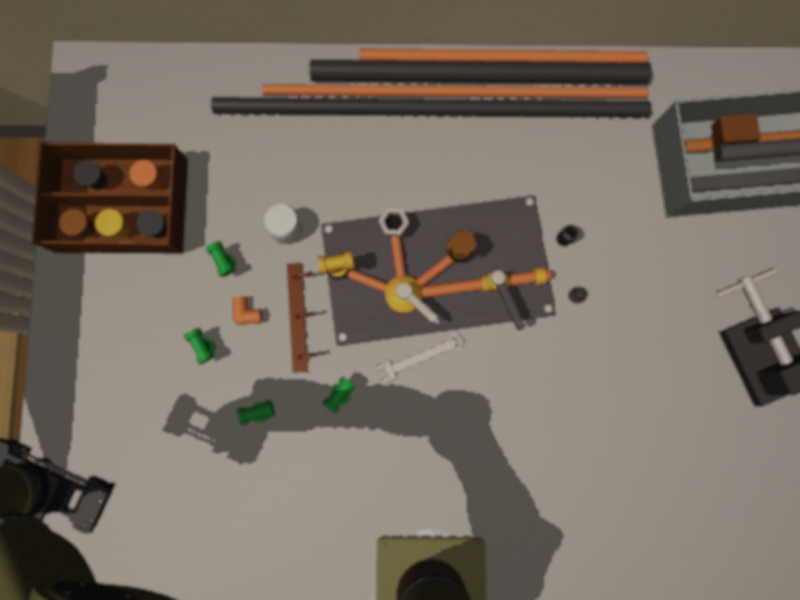

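The top view shows candidates for the tee: a brass/yellow T on the rig's left outlet at (337,265), and four green look-alikes at (220,258), (199,345), (255,412) and (339,394). Only the yellow one is brass and stands on an outlet. I'll enlarge it to confirm.

Run:
```python
import cv2,pickle
d=pickle.load(open('s0.pkl','rb'))
a=d['top']['img'][120:225,195:375,::-1]
cv2.imwrite('pics/topcrop.png',cv2.resize(a,None,fx=4.4,fy=4.4,interpolation=cv2.INTER_CUBIC))
a=d['scene']['img'][155:305,125:330,::-1]
cv2.imwrite('pics/scenecrop.png',cv2.resize(a,None,fx=3.9,fy=3.9,interpolation=cv2.INTER_CUBIC))
```

```text
(no output)
```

View pics/topcrop.png

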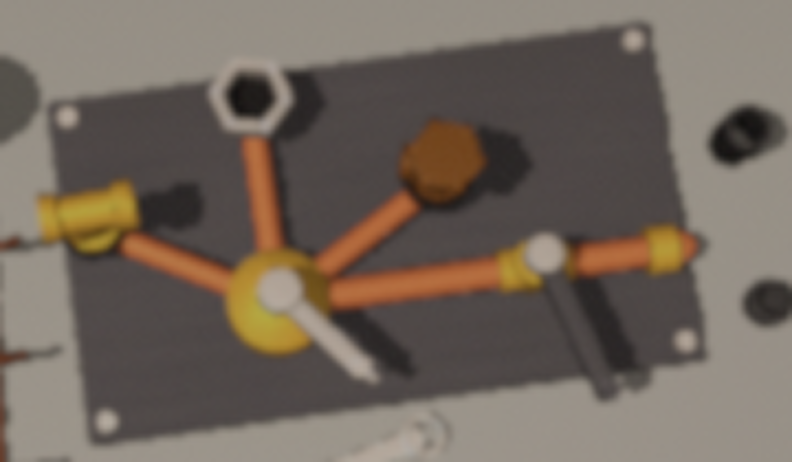

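View pics/scenecrop.png

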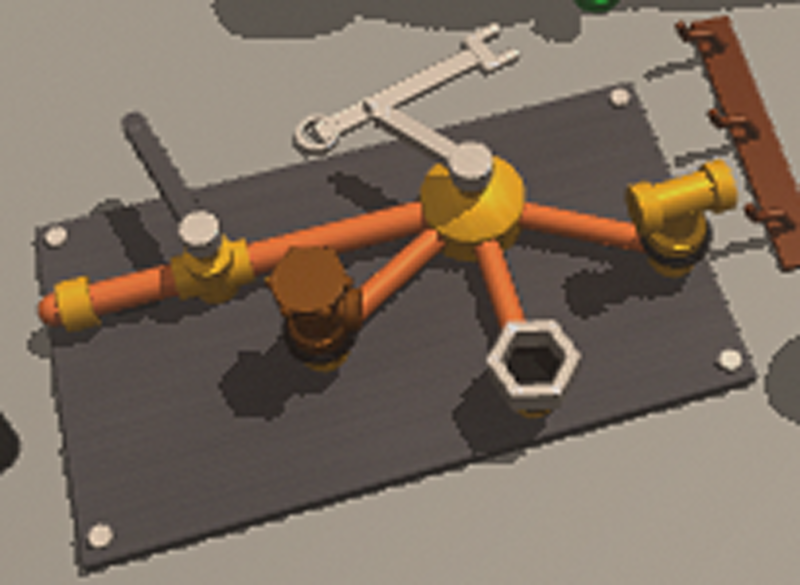

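The crops confirm it: the yellow brass T stands on the +60° outlet (left, top crop about (90,215)), the nut is in the middle and the valve is on the right. The selector arm points to the near right (tip at (378,378)), and the dark lever points at the robot (tip at (606,395)).

```bash
cat > h.py <<'E'
import numpy as np,cv2
def ray(c,p):
    K,R,t=c['camera_matrix'],c['R'],c['t']
    o=-R.T@t; v=R.T@np.linalg.solve(K,[p[0],p[1],1.]); return o,v/np.linalg.norm(v)
def onz(c,p,z):
    o,v=ray(c,p); return o+v*(z-o[2])/v[2]
def tri(c1,p1,c2,p2):
    (o,v),(a,b)=ray(c1,p1),ray(c2,p2)
    s=np.linalg.lstsq(np.c_[v,-b],a-o,rcond=None)[0]
    x,y=o+s[0]*v,a+s[1]*b
    return (x+y)/2,np.linalg.norm(x-y)
def topc(p): return ((p[0]+.5)/4.4+195-.5,(p[1]+.5)/4.4+120-.5)
def scc(p): return ((p[0]+.5)/3.9+125-.5,(p[1]+.5)/3.9+155-.5)
E
python3 - <<'E'
import pickle,numpy as np
from h import *
from scipy.spatial.transform import Rotation as Ro
d=pickle.load(open('s0.pkl','rb'));T,S=d['top'],d['scene']
rig=np.array([[170,145],[170,-295],[-80,-295],[-80,145]])/1e3
for nm,c,f,ps in(('top',T,topc,[(50,103),(648,25),(706,357),(93,442)]),('scene',S,scc,[(755,378),(83,570),(37,229),(632,85)])):
    w=np.array([onz(c,f(p),.012)[:2] for p in ps])
    if nm=='scene': pass
    a,b=rig-rig.mean(0),w-w.mean(0)
    th=np.arctan2((a[:,0]*b[:,1]-a[:,1]*b[:,0]).sum(),(a*b).sum())
    M=np.array([[np.cos(th),-np.sin(th)],[np.sin(th),np.cos(th)]])
    o=w.mean(0)-M@rig.mean(0)
    print(nm,'yaw',th,'origin',o,'res mm',np.round((w-(rig@M.T+o))*1e3,1).tolist())
    for n,p in dict(tee=(70,121.2),supply=(0,-180)).items():print(n,M@np.array(p)/1e3+o)
for n,a,b in(('selhub',(280,291),(471,163)),('seltip',(378,378),(370,105)),('suphub',(546,252),(200,228)),('suptip',(606,395),(133,122))):
    print(n,tri(T,topc(a),S,scc(b)),onz(T,topc(a),.082)[:2],onz(S,scc(b),.082)[:2])
print(Ro.from_quat([ 0.69435251, -0.13699372,  0.13682872, -0.69309827]).as_matrix())
E
```

```text
top yaw 0.1432020191970982 origin [0.56616548 0.05303796] res mm [[-1.7, -2.5], [-3.4, 2.1], [2.5, 2.5], [2.5, -2.1]]
tee [0.61815214 0.18298728]
supply [ 0.59185383 -0.12511958]
scene yaw 0.14431004011310133 origin [0.56775974 0.05431928] res mm [[-2.0, -2.8], [-0.6, 1.8], [0.3, 2.2], [2.3, -1.2]]
tee [0.61960238 0.18432612]
supply [ 0.59364548 -0.12380969]
selhub (array([0.56572599, 0.05410755, 0.08088774]), np.float64(0.00048477358993087046)) [0.56552666 0.05388508] [0.56647287 0.05428218]
seltip (array([ 0.50777879, -0.0095054 ,  0.07896765]), np.float64(0.0047013582149883935)) [ 0.50730561 -0.01164745] [ 0.51021635 -0.00711257]
suphub (array([ 0.59263835, -0.1236399 ,  0.08564925]), np.float64(0.0015084004848217743)) [ 0.59332056 -0.12498469] [ 0.59044517 -0.1234612 ]
suptip (array([ 0.49749157, -0.16555361,  0.07709837]), np.float64(0.002320692894478092)) [ 0.49692734 -0.1634425 ] [ 0.50094924 -0.16569677]
[[ 9.25021244e-01 -5.72368437e-04  3.79914952e-01]
 [-3.79915366e-01 -1.69501557e-03  9.25019698e-01]
 [ 1.14509679e-04 -9.99998400e-01 -1.78537697e-03]]
```

Request:
send_rows --motion '[[[0, -0.97, 0, 0, 0, 0, 1], [0, -0.97, 0, 0, 0, 0, 1], [0, -0.97, 0, 0, 0, 0, 1], [0, -0.97, 0, 0, 0, 0, 1], [0, -0.97, 0, 0, 0, 0, 1]]]' --force 20

```text
clock: 0.52
tool_pos: [0.2374, 0.5778, 0.2226]
eef_rot: [0.707, 0.001, -0.001, -0.707]
contact_force: [0.5, 0.5, -0.1]
opening: 0.646
```

Request:
send_rows --motion '[[[0, 0, 0, 0.7, 0, -1, 1], [0, 0, 0, 0.7, 0, -1, 1], [0, 0, 0, 0.7, 0, -1, 1], [0, 0, 0, 0.7, 0, -1, 1], [0, 0, 0, 0.7, 0, -1, 1]]]'

```text
clock: 0.93
tool_pos: [0.3077, 0.4767, 0.2226]
eef_rot: [0.707, -0.001, 0.0, -0.707]
contact_force: [0.6, 0.0, 0.4]
opening: 0.265
```

Request:
send_rows --motion '[[[0, 0, 0, 0.6, 0, -1, 1], [0, 0, 0, 0.6, 0, -1, 1], [0, 0, 0, 0.6, 0, -1, 1], [0, 0, 0, 0.6, 0, -1, 1], [0, 0, 0, 0.6, 0, -1, 1]]]'

```text
clock: 1.35
tool_pos: [0.3675, 0.3766, 0.2228]
eef_rot: [0.707, -0.001, 0.0, -0.707]
contact_force: [1.0, 0.6, 0.3]
opening: 0.001
```

Request:
send_rows --motion '[[[0, 0, 0, 0.5, 0, -1, 1], [0, 0, 0, 0.5, 0, -1, 1], [0, 0, 0, 0.5, 0, -1, 1], [0, 0, 0, 0.5, 0, -1, 1], [0, 0, 0, 0.5, 0, -1, 1]]]'

```text
clock: 1.77
tool_pos: [0.4172, 0.2766, 0.2228]
eef_rot: [0.707, -0.001, 0.0, -0.707]
contact_force: [-0.2, 0.2, -0.4]
opening: 0.007
```

Request:
send_rows --motion '[[[0, 0, 0, 0.5, 0, -1, 1], [0, 0, 0, 0.5, 0, -1, 1], [0, 0, 0, 0.5, 0, -1, 1], [0, 0, 0, 0.5, 0, -1, 1], [0, 0, 0, 0.5, 0, -1, 1]]]'

```text
clock: 2.18
tool_pos: [0.4669, 0.1765, 0.2228]
eef_rot: [0.707, -0.001, 0.0, -0.707]
contact_force: [0.2, 0.1, -0.7]
opening: 0.006
```

Request:
send_rows --motion '[[[0, 0, 0, 0.5, 0, -1, 1], [0, 0, 0, 0.5, 0, -1, 1], [0, 0, 0, 0.5, 0, -1, 1], [0, 0, 0, 0.5, 0, -1, 1], [0, 0, 0, 0.5, 0, -1, 1]]]'

```text
clock: 2.6
tool_pos: [0.5167, 0.0765, 0.2227]
eef_rot: [0.707, -0.001, 0.0, -0.707]
contact_force: [0.3, 0.8, -0.0]
opening: 0.002
```

Request:
send_rows --motion '[[[0, 0, 0, 0.35, 0, -0.96, 1], [0, 0, 0, 0.35, 0, -0.96, 1], [0, 0, 0, 0.35, 0, -0.96, 1], [0, 0, 0, 0.35, 0, -0.96, 1], [0, 0, 0, 0.35, 0, -0.96, 1]]]'

```text
clock: 3.02
tool_pos: [0.5514, -0.0195, 0.2227]
eef_rot: [-0.707, 0.001, -0.0, 0.707]
contact_force: [1.4, 0.4, -0.4]
opening: 0.007
```

Request:
send_rows --motion '[[[0, 0, 0, 0, 0.95, 0, 1], [0, 0, 0, 0, 0.95, 0, 1], [0, 0, 0, 0, 0.95, 0, 1], [0, 0, 0, 0, 0.95, 0, 1], [0, 0, 0, 0, 0.95, 0, 1]]]'

```text
clock: 3.43
tool_pos: [0.5511, -0.0185, 0.1269]
eef_rot: [-0.707, 0.001, -0.001, 0.707]
contact_force: [0.9, -0.5, 1.1]
opening: 0.003
```

```bash
cat > snap.py <<'E'
import sys,cv2,pickle
from plant import imaging,get_state
n=sys.argv[1]
T=imaging.snapshot('top');S=imaging.snapshot('scene')
pickle.dump({'top':T,'scene':S},open(f's{n}.pkl','wb'))
a=cv2.resize(T['img'][120:225,195:375,::-1],None,fx=4.4,fy=4.4,interpolation=cv2.INTER_CUBIC)
b=cv2.resize(S['img'][135:290,125:330,::-1],None,fx=3.8,fy=3.8,interpolation=cv2.INTER_CUBIC)
cv2.imwrite(f'pics/t{n}.png',a);cv2.imwrite(f'pics/s{n}.png',b)
s=get_state();print(s['clock'],s['tool_pos'],s['contact_force'])
E
python3 snap.py 1
```

```text
3.5333 [ 0.54905146 -0.01866062  0.12533887] [ 0.03878716 -0.13391937  0.6430547 ]
```

View pics/s1.png

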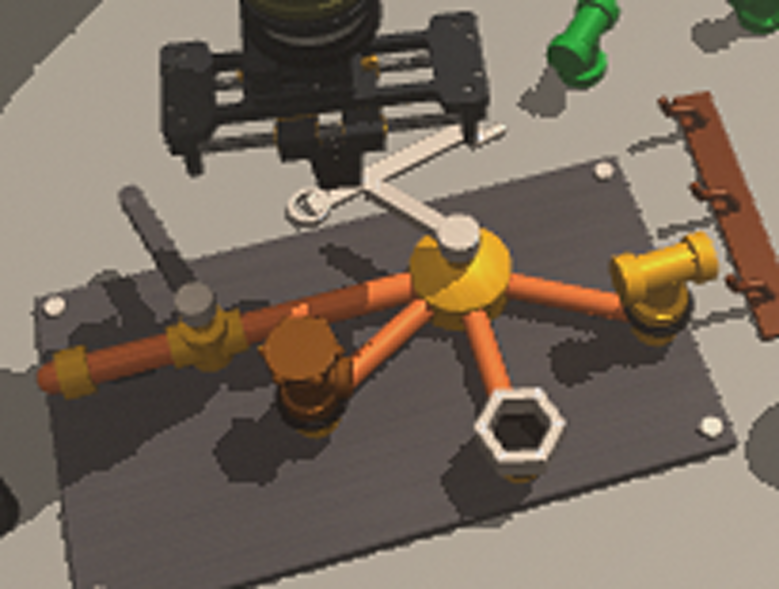

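View pics/t1.png

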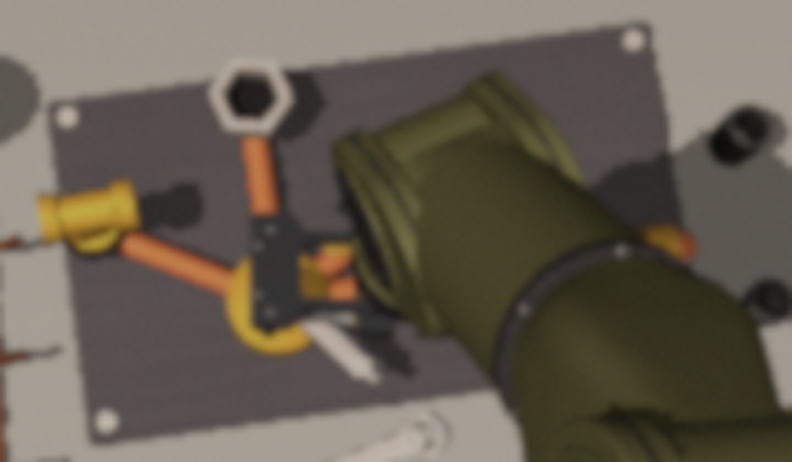

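Run:
```python
import pickle,numpy as np
d=pickle.load(open('s1.pkl','rb'))['scene']
for X in([.549,-.0187,.111],[.549,-.0187,.058],[.567,.0537,.082]):
    c=d['R']@X+d['t'];p=d['camera_matrix']@c;p=p[:2]/p[2];print((p-[125,135])*3.8)
```

```text
[343.37691564 200.94160292]
[350.36385307 244.30724122]
[456.75457921 234.16138241]
```

Request:
send_rows --motion '[[[0, 0, 0, 0.1, 0.5, 0, 1], [0, 0, 0, 0, 0.5, 0, 1], [0, 0, 0, 0, 0.5, 0, 1], [0, 0, 0, 0, 0.5, 0, 1], [0, 0, 0, 0, 0.6, 0, 1]]]'

```text
clock: 3.95
tool_pos: [0.5538, -0.0184, 0.0756]
eef_rot: [-0.707, 0.0, -0.001, 0.707]
contact_force: [-0.8, -0.2, -0.5]
opening: 0.006
```

```bash
python3 snap.py 2
```

```text
4.05 [ 0.55213403 -0.01847059  0.07428803] [-6.54467435e-04 -2.41931930e-01  9.66899779e-01]
```

View pics/s2.png

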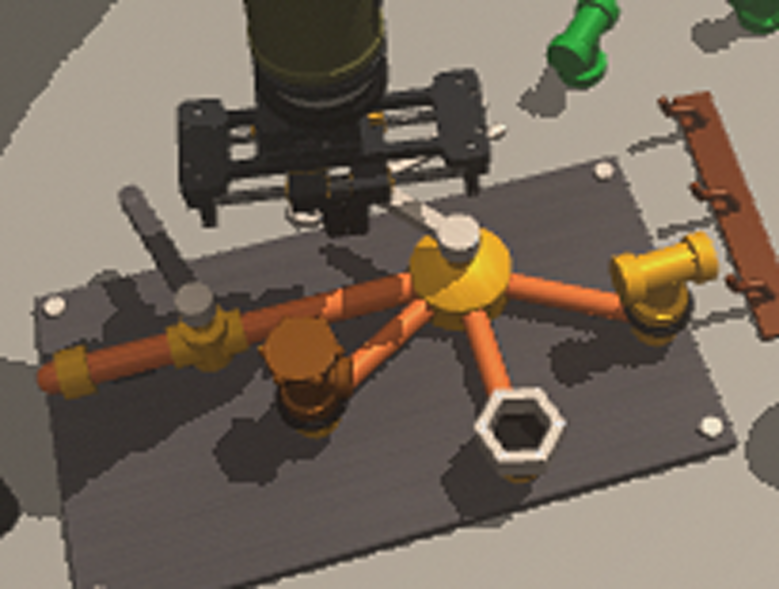

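Run:
```python
import pickle,cv2,numpy as np
d=pickle.load(open('s2.pkl','rb'))['scene']
def pr(X):
    c=d['R']@np.array(X)+d['t'];p=d['camera_matrix']@c;return p[:2]/p[2]
a=d['img'][165:215,190:260,::-1]
a=np.clip(a.astype(float)*2.0,0,255).astype(np.uint8)
a=cv2.resize(a,None,fx=11,fy=11,interpolation=cv2.INTER_NEAREST)
for z in(.06,.07,.08):
  q=[((pr([.5525+sx*.009,-.0184+sy*.0175,z])+.5-[190,165])*11).astype(int) for sx,sy in((-1,-1),(1,-1),(1,1),(-1,1))]
  cv2.polylines(a,[np.array(q)],True,(0,0,255) if z==.06 else (0,255,0) if z==.07 else (255,255,0),1)
cv2.imwrite('pics/f2.png',a)
```

```text
(no output)
```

View pics/f2.png

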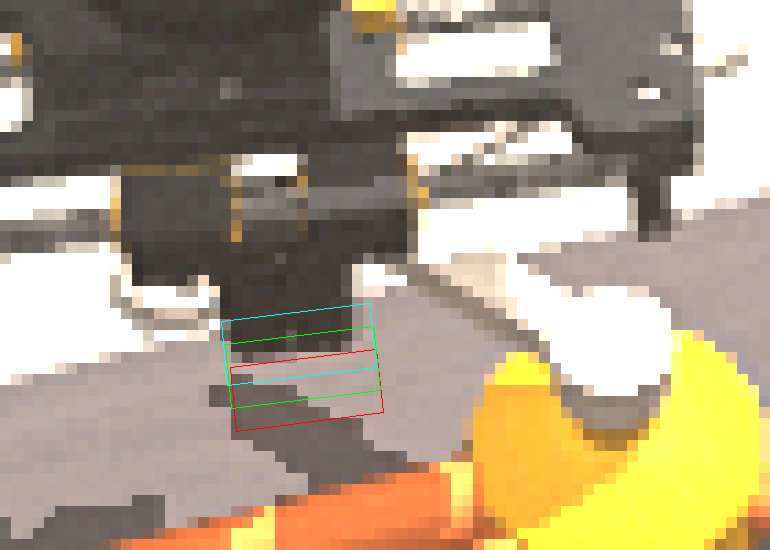

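Run:
```python
import numpy as np
ax=np.array([.567,.0537]);prev=None
for th in [227.7,215,202.5,190,177.5,165,152.5,140,127.5,115,102.5,90,80,72,68.2]:
    t=np.radians(th);u=np.array([np.cos(t),np.sin(t)]);m=np.array([u[1],-u[0]])
    h=.009*abs(m[0])+.0175*abs(m[1]);c=ax+.065*u-m*(.007+h)
    print(th,c.round(4),None if prev is None else ((c-prev)/.02).round(2));prev=c
```

```text
227.7 [ 0.5421 -0.0115] None
215 [ 0.529  -0.0053] [-0.66  0.31]
202.5 [0.5171 0.0042] [-0.59  0.48]
190 [0.5075 0.017 ] [-0.48  0.64]
177.5 [0.501  0.0317] [-0.32  0.73]
165 [0.4974 0.0452] [-0.18  0.68]
152.5 [0.497 0.06 ] [-0.02  0.74]
140 [0.5004 0.0754] [0.17 0.77]
127.5 [0.5078 0.0902] [0.37 0.74]
115 [0.5191 0.1031] [0.57 0.65]
102.5 [0.5338 0.1129] [0.74 0.49]
90 [0.551  0.1187] [0.86 0.29]
80 [0.5597 0.121 ] [0.43 0.11]
72 [0.5671 0.122 ] [0.37 0.05]
68.2 [0.5708 0.1222] [0.19 0.01]
```

Request:
send_rows --motion '[[[0, 0, 0, 0, 0.25, 0, 1], [0, 0, 0, -0.25, 0, 0.18, 1], [0, 0, 0, -0.25, 0, 0.18, 1], [0, 0, 0, -0.3, 0, 0.15, 1], [0, 0, 0, -0.33, 0, 0.15, 1]]]'

```text
clock: 4.47
tool_pos: [0.5303, -0.0045, 0.0714]
eef_rot: [-0.707, 0.0, -0.001, 0.707]
contact_force: [-0.3, -0.1, 0.3]
opening: 0.007
```

```bash
python3 snap.py 3
```

```text
4.5667 [ 0.52925033 -0.00422869  0.07135009] [-0.83696374 -0.29205053 -0.19383659]
```

View pics/s3.png

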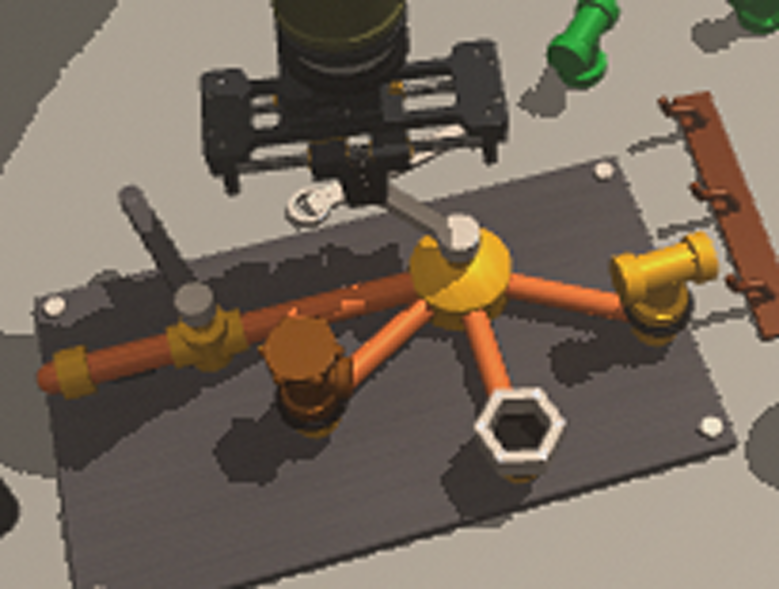

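View pics/t3.png

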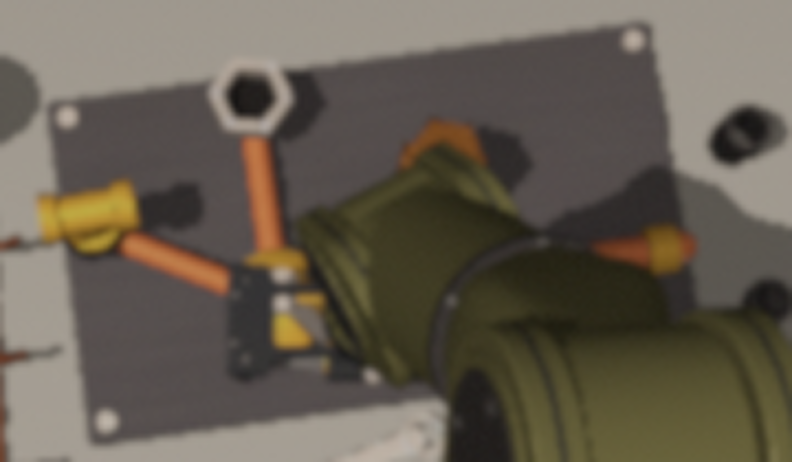

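Run:
```python
import pickle,cv2,numpy as np
D=pickle.load(open('s3.pkl','rb'));d=D['scene']
def g(c,r,f,n):
    a=c['img'][r[0]:r[1],r[2]:r[3],::-1];a=np.clip(a.astype(float)*2,0,255).astype(np.uint8)
    return cv2.resize(a,None,fx=f,fy=f,interpolation=cv2.INTER_NEAREST)
a=g(d,(160,205,190,260),8,0);b=g(D['top'],(175,210,235,305),8,0)
cv2.imwrite('pics/f3.png',np.vstack([a,b])[:600])
```

```text
(no output)
```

View pics/f3.png

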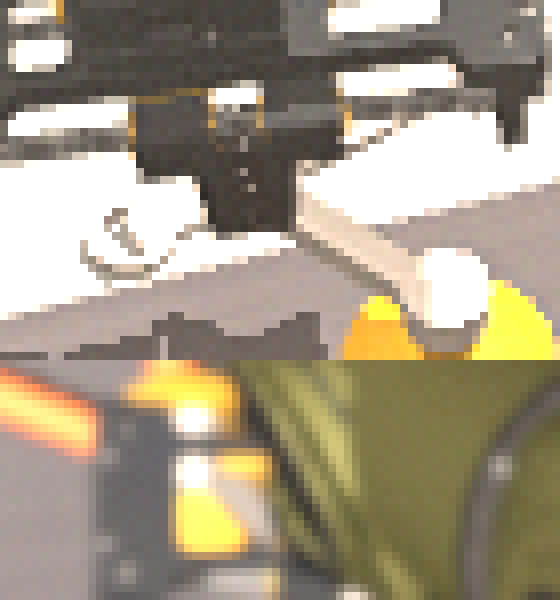

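Run:
```python
import pickle,numpy as np
from h import *
D=pickle.load(open('s3.pkl','rb'));T,S=D['top'],D['scene']
ax=np.array([.567,.0537])
for p in((378,378),(374,376)):
    w=onz(T,topc(p),.079)[:2]-ax;print(w,np.hypot(*w),np.degrees(np.arctan2(w[1],w[0]))%360)
def pr(c,X):
    c_=c['R']@np.array(X)+c['t'];p=c['camera_matrix']@c_;return p[:2]/p[2]
# arm upper/lower edges in scene (f3 coords): 
for th in(228,222,216):
  t=np.radians(th);u=np.array([np.cos(t),np.sin(t)]);n=np.array([-u[1],u[0]])
  for s,z in((.007,.068),(-.007,.082)):  # bottom ccw side / top cw side
    for r in(.035,.06,.089):
      X=np.r_[ax+r*u+s*n,z];print(th,s,r,((pr(S,X)+.5-[190,160])*8).round())
```

```text
[-0.05935733 -0.06555466] 0.08843475725759417 227.84032094770427
[-0.05803167 -0.06288672] 0.08557110983337383 227.2992724004924
228 0.007 0.035 [346. 286.]
228 0.007 0.06 [284. 250.]
228 0.007 0.089 [214. 210.]
228 -0.007 0.035 [369. 232.]
228 -0.007 0.06 [307. 197.]
228 -0.007 0.089 [236. 157.]
222 0.007 0.035 [351. 277.]
222 0.007 0.06 [295. 237.]
222 0.007 0.089 [230. 191.]
222 -0.007 0.035 [378. 226.]
222 -0.007 0.06 [321. 185.]
222 -0.007 0.089 [256. 140.]
216 0.007 0.035 [358. 269.]
216 0.007 0.06 [307. 224.]
216 0.007 0.089 [249. 173.]
216 -0.007 0.035 [387. 220.]
216 -0.007 0.06 [336. 175.]
216 -0.007 0.089 [277. 124.]
```

```bash
cat > plan.py <<'E'
import numpy as np,sys
ax=np.array([.567,.0537]);a,b=.004,.014
def c(th,r=.065):
    t=np.radians(th);u=np.array([np.cos(t),np.sin(t)]);m=np.array([u[1],-u[0]])
    return ax+r*u-m*(.007+a*abs(m[0])+b*abs(m[1]))
if __name__=='__main__':
  prev=np.array([.5293,-.0042])
  for th in [210,200,190,180,170,160,150,140,130,120,110,100,90,80,72,68.2]:
    p=c(th);print(th,p.round(4),((p-prev)/.02).round(2));prev=p
E
python3 plan.py
```

```text
210 [0.5213 0.0029] [-0.4   0.36]
200 [0.5133 0.0112] [-0.4   0.42]
190 [0.5067 0.0213] [-0.33  0.5 ]
180 [0.502  0.0327] [-0.24  0.57]
170 [0.4993 0.0438] [-0.14  0.56]
160 [0.4986 0.0557] [-0.03  0.59]
150 [0.5001 0.0679] [0.08 0.61]
140 [0.5042 0.0799] [0.2 0.6]
130 [0.5106 0.0912] [0.32 0.57]
120 [0.5194 0.1013] [0.44 0.5 ]
110 [0.5302 0.1095] [0.54 0.41]
100 [0.5425 0.1154] [0.62 0.3 ]
90 [0.556  0.1187] [0.67 0.17]
80 [0.5651 0.12  ] [0.46 0.07]
72 [0.5727 0.1202] [0.38 0.01]
68.2 [0.5764 0.12  ] [ 0.18 -0.01]
```

Request:
send_rows --motion '[[[0, 0, 0, -0.3, 0, 0.26, 1], [0, 0, 0, -0.28, 0, 0.28, 1], [0, 0, 0, -0.22, 0, 0.3, 1], [0, 0, 0, -0.2, 0, 0.28, 1], [0, 0, 0, -0.16, 0, 0.3, 1]]]'

```text
clock: 4.98
tool_pos: [0.5071, 0.0241, 0.071]
eef_rot: [-0.707, 0.001, -0.0, 0.707]
contact_force: [-0.3, 0.3, 0.0]
opening: 0.003
```

Request:
send_rows --motion '[[[0, 0, 0, -0.18, 0, 0.35, 1], [0, 0, 0, -0.14, 0, 0.4, 1], [0, 0, 0, -0.1, 0, 0.4, 1], [0, 0, 0, -0.06, 0, 0.4, 1], [0, 0, 0, -0.02, 0, 0.4, 1]]]'

```text
clock: 5.4
tool_pos: [0.4976, 0.0633, 0.071]
eef_rot: [-0.707, 0.0, -0.0, 0.707]
contact_force: [-0.8, -0.5, 0.2]
opening: 0.006
```

```bash
python3 snap.py 4
```

```text
5.5 [0.49801435 0.06461441 0.07107978] [-0.80089511 -0.62295954 -0.42173654]
```

View pics/s4.png

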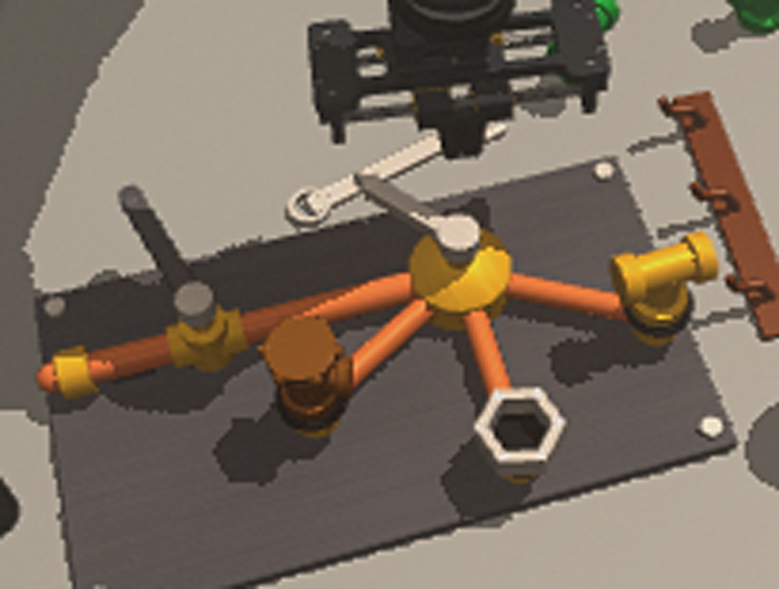

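View pics/t4.png

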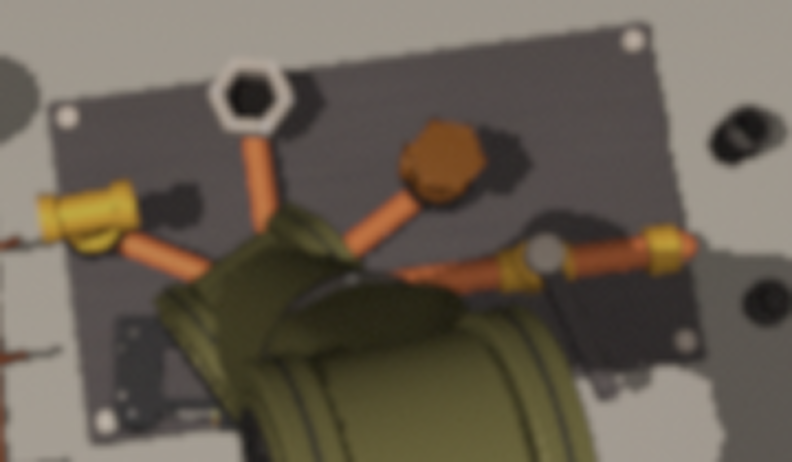

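Run:
```python
import pickle,cv2,numpy as np
D=pickle.load(open('s4.pkl','rb'));d=D['scene']
def pr(X):
    c=d['R']@np.array(X)+d['t'];p=d['camera_matrix']@c;return p[:2]/p[2]
a=d['img'][130:190,215:290,::-1]
a=np.clip(a.astype(float)*2.5,0,255).astype(np.uint8)
a=cv2.resize(a,None,fx=10,fy=10,interpolation=cv2.INTER_NEAREST)
for z,col in((.057,(0,0,255)),(.077,(0,255,0)),(.097,(255,255,0))):
  q=[((pr([.498+sx*.009,.0646+sy*.0175,z])+.5-[215,130])*10).astype(int) for sx,sy in((-1,-1),(1,-1),(1,1),(-1,1))]
  cv2.polylines(a,[np.array(q)],True,col,1)
cv2.imwrite('pics/f4.png',a)
```

```text
(no output)
```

View pics/f4.png

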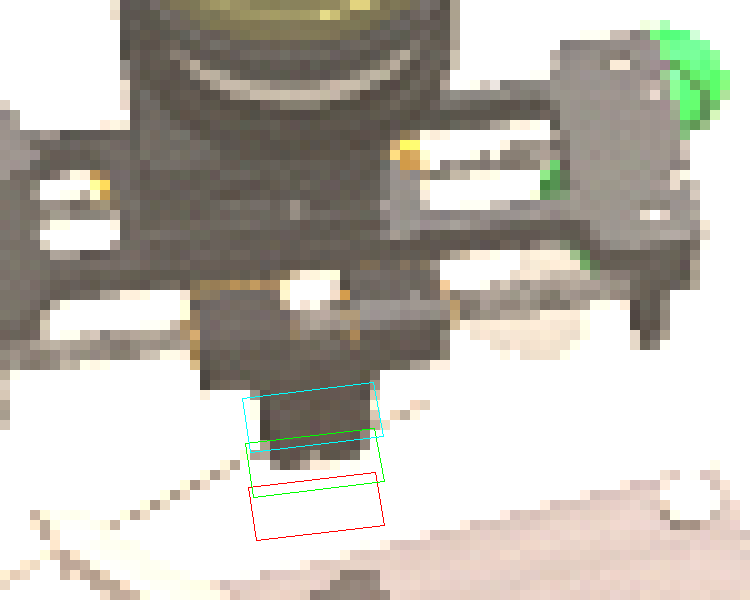

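The selector arm has not moved: its scene tip is still at (360,180). The fingers passed over it, because the image puts the fingertips about 30 mm above where the reported TCP implies. I'll go back over the arm and come down lower, checking with images.

Request:
send_rows --motion '[[[0, 0, 0, 0, -0.8, 0, 1], [0, 0, 0, 0, -0.8, 0, 1], [0, 0, 0, 0.6, 0, -0.9, 1], [0, 0, 0, 0.6, 0, -0.9, 1], [0, 0, 0, 0.6, 0, -0.9, 1]]]'

```text
clock: 5.92
tool_pos: [0.5344, 0.0073, 0.1034]
eef_rot: [0.707, -0.0, 0.001, -0.707]
contact_force: [-0.1, 0.3, 0.7]
opening: 0.006
```

Request:
send_rows --motion '[[[0, 0, 0, 0.6, 0, -0.9, 1], [0, 0, 0, 0.6, 0, -0.85, 1], [0, 0, 0, 0, 0.8, 0, 1], [0, 0, 0, 0, 0.8, 0, 1], [0, 0, 0, 0, 0, 0, 1]]]'

```text
clock: 6.33
tool_pos: [0.556, -0.028, 0.0687]
eef_rot: [0.707, -0.003, -0.0, -0.707]
contact_force: [-0.4, 1.1, -0.8]
opening: 0.003
```

Request:
send_rows --motion '[[[0, 0, 0, 0, 0.3, 0, 1], [0, 0, 0, 0, 0.3, 0, 1], [0, 0, 0, 0, 0.3, 0, 1], [0, 0, 0, 0, 0, 0, 1], [0, 0, 0, 0, 0, 0, 1]]]'

```text
clock: 6.75
tool_pos: [0.5575, -0.0266, 0.0529]
eef_rot: [0.707, -0.001, 0.0, -0.707]
contact_force: [-0.2, -0.1, 0.3]
opening: 0.005
```

```bash
python3 snap.py 5;python3 - <<'E'
from plant import get_state
s=get_state();print(s['q'],s['tool_pos'],s['eef_rot'],s['opening'])
import pickle,cv2,numpy as np
D=pickle.load(open('s5.pkl','rb'));d=D['scene']
def pr(X):
    c=d['R']@np.array(X)+d['t'];p=d['camera_matrix']@c;return p[:2]/p[2]
o=[185,155]
a=d['img'][o[1]:o[1]+60,o[0]:o[0]+75,::-1]
a=np.clip(a.astype(float)*2.5,0,255).astype(np.uint8)
a=cv2.resize(a,None,fx=10,fy=10,interpolation=cv2.INTER_NEAREST)
for z,col in((.04,(0,0,255)),(.06,(0,255,0)),(.08,(255,255,0))):
  q=[((pr([s['tool_pos'][0]+sx*.009,s['tool_pos'][1]+sy*.0175,z])+.5-o)*10).astype(int) for sx,sy in((-1,-1),(1,-1),(1,1),(-1,1))]
  cv2.polylines(a,[np.array(q)],True,col,1)
cv2.imwrite('pics/f5.png',a)
E
```

```text
6.85 [ 0.55782792 -0.02669152  0.05331194] [-0.31533295  0.83948339 -0.01389836]
[ 0.10707649  0.86564237 -0.24129096  1.88915629  0.4427958   0.43851801
  1.11266426] [ 0.55782792 -0.02669152  0.05331194] [-7.07081999e-01  3.82944501e-04 -7.50077483e-04  7.07131061e-01] 0.003924004056544313
```

View pics/f5.png

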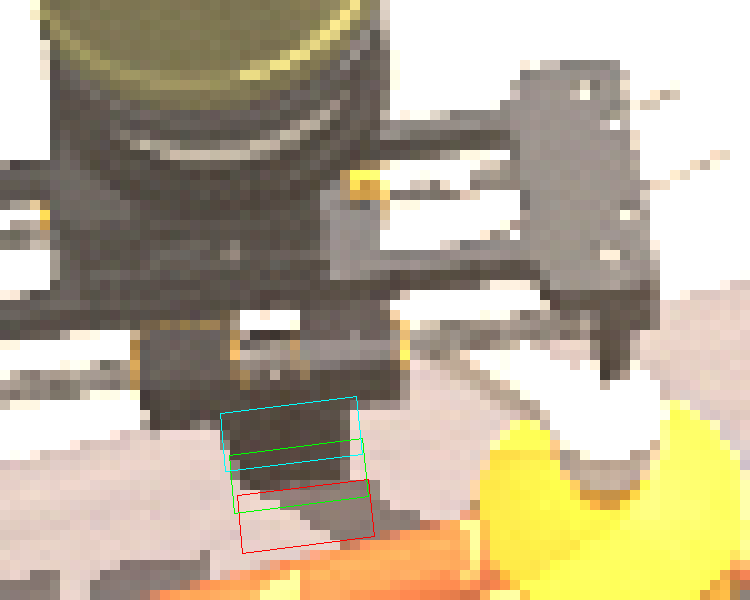

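View pics/t5.png

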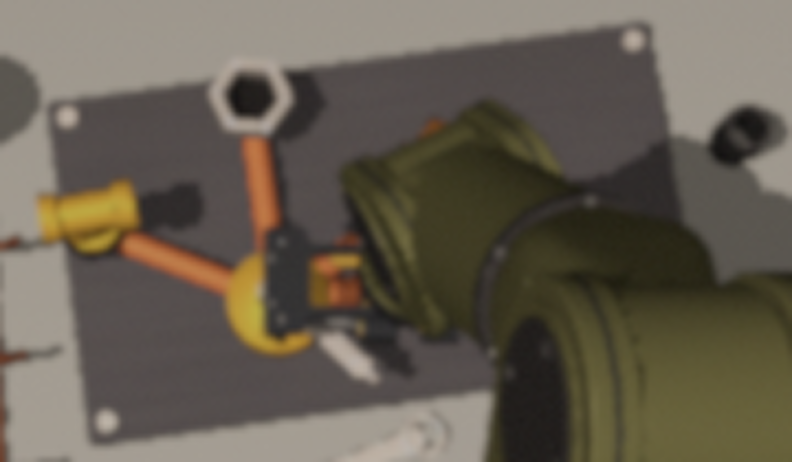

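Run:
```python
import pickle,cv2,numpy as np
from h import *
D=pickle.load(open('s5.pkl','rb'));T,S=D['top'],D['scene']
a=T['img'][165:205,245:305,::-1];a=np.clip(a.astype(float)*2.5,0,255).astype(np.uint8)
cv2.imwrite('pics/g5.png',cv2.resize(a,None,fx=12,fy=12,interpolation=cv2.INTER_NEAREST))
for p,q in(((287,283),(575,165)),((281,243),(628,215)),((281,320),(581,88))):
    s=((q[0])/10+185-.5,q[1]/10+155-.5)
    print(tri(T,topc(p),S,s))
```

```text
(array([0.55554116, 0.05055941, 0.17644585]), np.float64(0.0012129034249994037))
(array([0.57911523, 0.05740884, 0.18671827]), np.float64(0.004502372990709556))
(array([0.53242562, 0.05453349, 0.17599527]), np.float64(0.0004970601343819406))
```

View pics/g5.png

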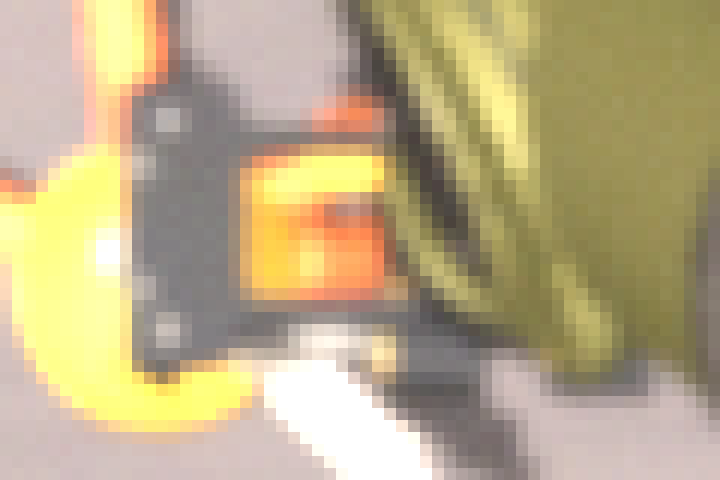

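Request:
send_rows --motion '[[[0, 0, 0, -0.1, 0.1, 0, 1], [0, 0, 0, 0, 0.1, 0, 1], [0, 0, 0, 0, 0.1, 0, 1], [0, 0, 0, 0, 0.1, 0, 1], [0, 0, 0, 0, 0.05, 0, 1]]]'

```text
clock: 7.27
tool_pos: [0.5555, -0.0268, 0.0437]
eef_rot: [-0.707, 0.001, -0.001, 0.707]
contact_force: [0.4, 0.0, -0.0]
opening: 0.006
```

Request:
send_rows --motion '[[[0, 0, 0, -0.3, 0, 0.25, 1], [0, 0, 0, -0.3, 0, 0.25, 1], [0, 0, 0, -0.3, 0, 0.25, 1], [0, 0, 0, -0.3, 0, 0.25, 1], [0, 0, 0, -0.3, 0, 0.25, 1]]]'

```text
clock: 7.68
tool_pos: [0.526, -0.0012, 0.0443]
eef_rot: [-0.707, -0.0, -0.001, 0.707]
contact_force: [1.9, -0.5, -0.1]
opening: 0.005
```

```bash
python3 snap.py 6
```

```text
7.7833 [ 5.24722359e-01 -1.98679071e-04  4.42288404e-02] [-0.1000867   0.10698366  0.19233287]
```

View pics/s6.png

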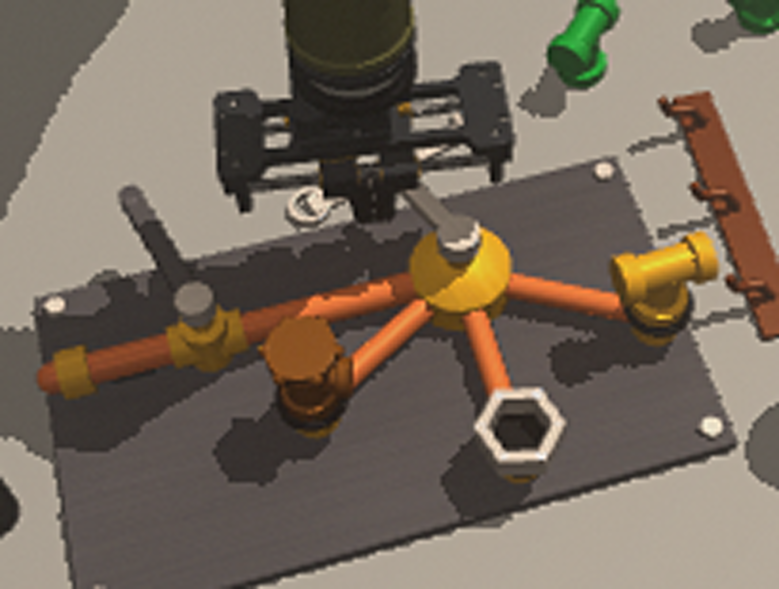

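View pics/t6.png

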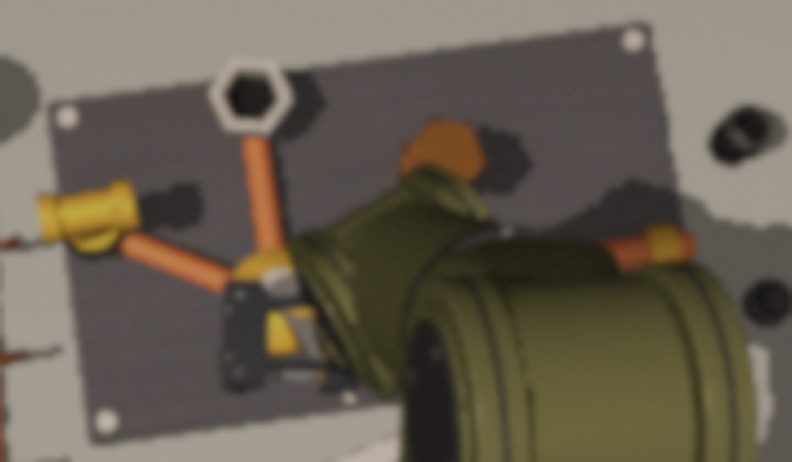

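```bash
sed -i 's/a,b=.004/a,b=.006/; s/prev=np.array.*/prev=np.array([.5247,-.0002])/; s/for th in .*:/for th in [205,197,189,181,173,165,157,149,141,133,125,117,109,101,93,87,82,78]:/' plan.py; python3 plan.py
```

```text
205 [0.5175 0.0061] [-0.36  0.31]
197 [0.5113 0.0135] [-0.31  0.37]
189 [0.5062 0.022 ] [-0.26  0.43]
181 [0.5024 0.0315] [-0.19  0.47]
173 [0.4998 0.0402] [-0.13  0.43]
165 [0.4985 0.0492] [-0.07  0.45]
157 [0.4985 0.0586] [-0.    0.47]
149 [0.4999 0.0682] [0.07 0.48]
141 [0.5029 0.0778] [0.15 0.48]
133 [0.5074 0.087 ] [0.23 0.46]
125 [0.5134 0.0955] [0.3  0.43]
117 [0.5208 0.1031] [0.37 0.38]
109 [0.5295 0.1095] [0.44 0.32]
101 [0.5393 0.1145] [0.49 0.25]
93 [0.5499 0.1179] [0.53 0.17]
87 [0.5567 0.1193] [0.34 0.07]
82 [0.5613 0.1201] [0.23 0.04]
78 [0.5651 0.1206] [0.19 0.02]
```

Request:
send_rows --motion '[[[0, 0, 0, -0.36, 0, 0.31, 1], [0, 0, 0, -0.31, 0, 0.37, 1], [0, 0, 0, -0.26, 0, 0.43, 1], [0, 0, 0, -0.19, 0, 0.47, 1], [0, 0, 0, -0.13, 0, 0.43, 1]]]'

```text
clock: 8.2
tool_pos: [0.5003, 0.0394, 0.0441]
eef_rot: [0.707, -0.001, 0.001, -0.707]
contact_force: [1.9, -3.0, 1.4]
opening: 0.006
```

Request:
send_rows --motion '[[[0, 0, 0, -0.07, 0, 0.45, 1], [0, 0, 0, 0, 0, 0.47, 1], [0, 0, 0, 0.07, 0, 0.48, 1], [0, 0, 0, 0.15, 0, 0.48, 1], [0, 0, 0, 0, 0, 0, 1]]]'

```text
clock: 8.62
tool_pos: [0.5041, 0.0795, 0.0439]
eef_rot: [-0.706, -0.001, 0.0, 0.708]
contact_force: [-0.4, -1.3, -0.4]
opening: 0.004
```

```bash
python3 snap.py 7
```

```text
8.7167 [0.50384911 0.07767757 0.04389608] [ 0.18508967  0.12933811 -0.88849608]
```

View pics/s7.png

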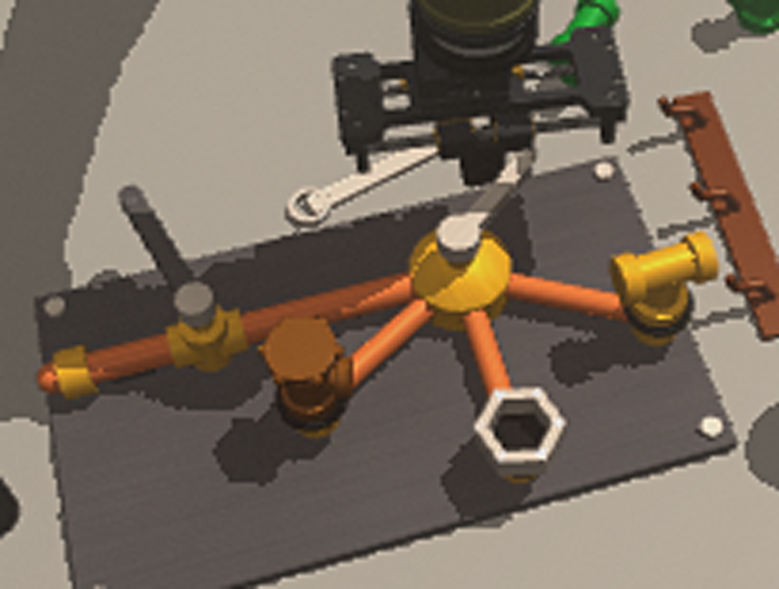

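View pics/t7.png

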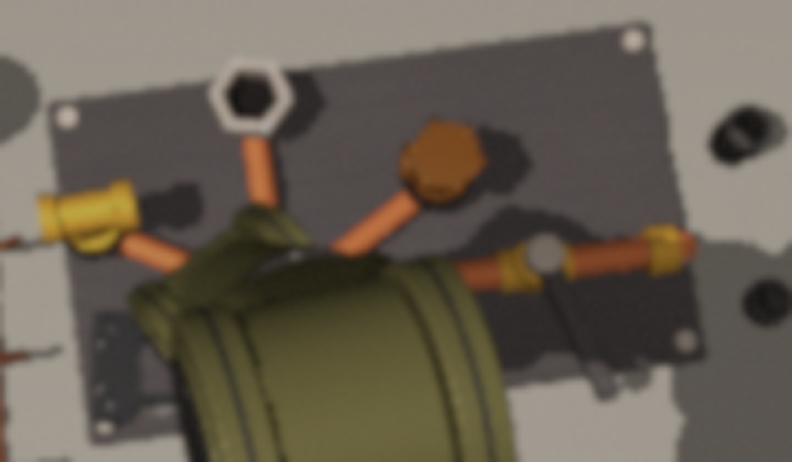

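Request:
send_rows --motion '[[[0, 0, 0, 0.23, 0, 0.46, 1], [0, 0, 0, 0.3, 0, 0.43, 1], [0, 0, 0, 0.37, 0, 0.38, 1], [0, 0, 0, 0.44, 0, 0.32, 1], [0, 0, 0, 0.49, 0, 0.25, 1]]]'

```text
clock: 9.13
tool_pos: [0.5402, 0.1127, 0.0439]
eef_rot: [0.708, -0.001, -0.0, -0.707]
contact_force: [-1.6, -7.1, 0.4]
opening: 0.003
```

Request:
send_rows --motion '[[[0, 0, 0, 0.4, 0, 0.13, 1], [0, 0, 0, 0.3, 0, 0.06, 1], [0, 0, 0, 0.2, 0, 0.04, 1], [0, 0, 0, 0.2, 0, 0.03, 1], [0, 0, 0, 0, 0, 0, 1]]]'

```text
clock: 9.55
tool_pos: [0.5629, 0.119, 0.0439]
eef_rot: [-0.707, 0.0, -0.001, 0.708]
contact_force: [-2.3, 0.6, -0.4]
opening: 0.002
```

```bash
python3 snap.py 8
```

```text
9.65 [0.56290174 0.11911039 0.04406635] [-1.30900168  0.0244812  -0.92774601]
```

View pics/s8.png

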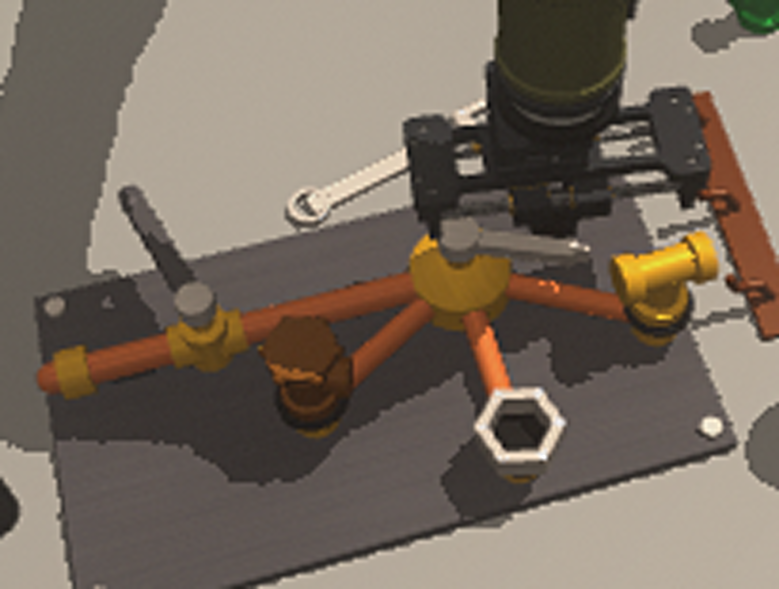

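View pics/t8.png

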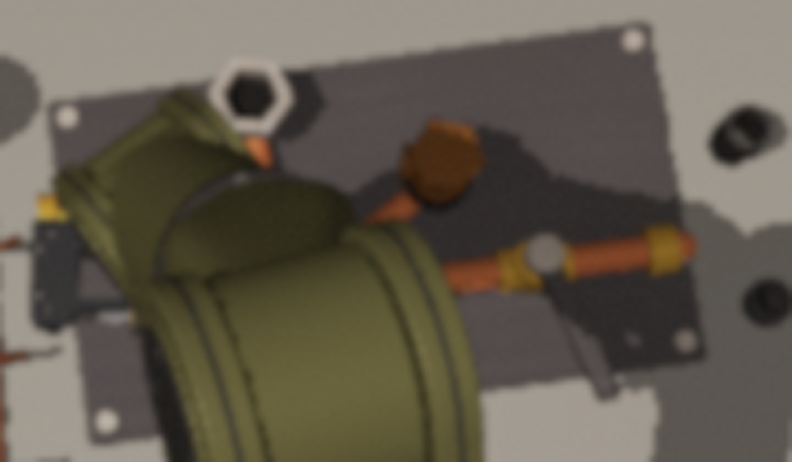

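```bash
cat > ang.py <<'E'
import pickle,sys,numpy as np
from h import *
S=pickle.load(open(f's{sys.argv[1]}.pkl','rb'))['scene']
ax=np.array([.567,.0537])
for z in(.075,.082):
    p=((float(sys.argv[2])+.5)/3.8+125-.5,(float(sys.argv[3])+.5)/3.8+135-.5)
    w=onz(S,p,z)[:2]-ax;print(w,np.hypot(*w),np.degrees(np.arctan2(w[1],w[0])))
def pr(c,X):
    c_=c['R']@np.array(X)+c['t'];p=c['camera_matrix']@c_;p=p[:2]/p[2];return ((p-[125,135]+.5)*3.8-.5).round(1)
for th in (60,64,68.2,72,76,80,84):
    u=np.array([np.cos(np.radians(th)),np.sin(np.radians(th))]);print(th,'tip',pr(S,np.r_[ax+.089*u,.075]),'root',pr(S,np.r_[ax+.02*u,.075]))
E
python3 ang.py 8 588 249
python3 - <<'E'
import pickle,cv2,numpy as np
d=pickle.load(open('s8.pkl','rb'))['scene']['img'][180:225,235:320,::-1]
cv2.imwrite('pics/g8.png',cv2.resize(np.clip(d*1.8,0,255).astype(np.uint8),None,fx=9,fy=9,interpolation=cv2.INTER_CUBIC))
E
```

```text
[0.01893788 0.08572753] 0.08779437743943277 77.54297674020728
[0.02328571 0.08457945] 0.08772632339058573 74.60714914007131
60 tip [582.1 282.7] root [485.8 250.4]
64 tip [584.9 275.2] root [486.5 248.7]
68.2 tip [587.2 267.2] root [487.1 247. ]
72 tip [588.7 259.8] root [487.5 245.4]
76 tip [589.6 252.1] root [487.8 243.6]
80 tip [589.9 244.4] root [487.9 241.9]
84 tip [589.5 236.7] root [487.9 240.2]
```

View pics/g8.png

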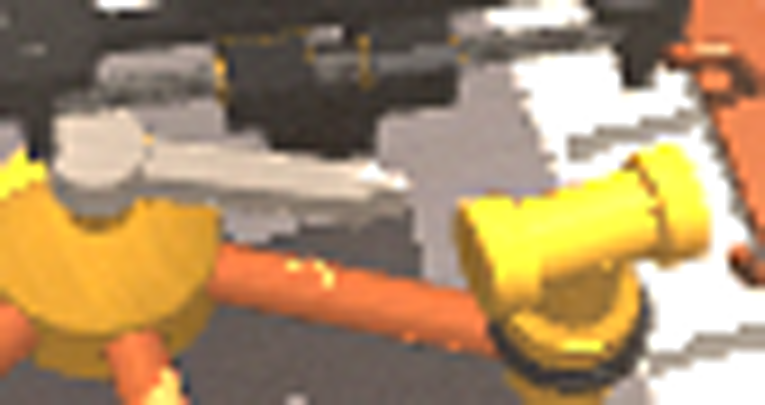

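Request:
send_rows --motion '[[[0, 0, 0, 0.1, 0, 0, 1], [0, 0, 0, 0.1, 0, 0, 1], [0, 0, 0, 0.1, 0, 0, 1], [0, 0, 0, 0.08, 0, 0, 1], [0, 0, 0, 0, 0, 0, 1]]]'

```text
clock: 10.07
tool_pos: [0.5703, 0.1176, 0.044]
eef_rot: [0.707, -0.001, 0.001, -0.707]
contact_force: [-2.3, -0.9, 0.7]
opening: 0.004
```

```bash
python3 snap.py 9
python3 - <<'E'
import pickle,cv2,numpy as np
d=pickle.load(open('s9.pkl','rb'))['scene']['img'][180:225,235:320,::-1]
cv2.imwrite('pics/g9.png',cv2.resize(np.clip(d*1.8,0,255).astype(np.uint8),None,fx=9,fy=9,interpolation=cv2.INTER_CUBIC))
E
```

```text
10.1667 [0.57043407 0.11790116 0.04406388] [-1.47824674  0.4981799  -0.14602129]
```

View pics/g9.png

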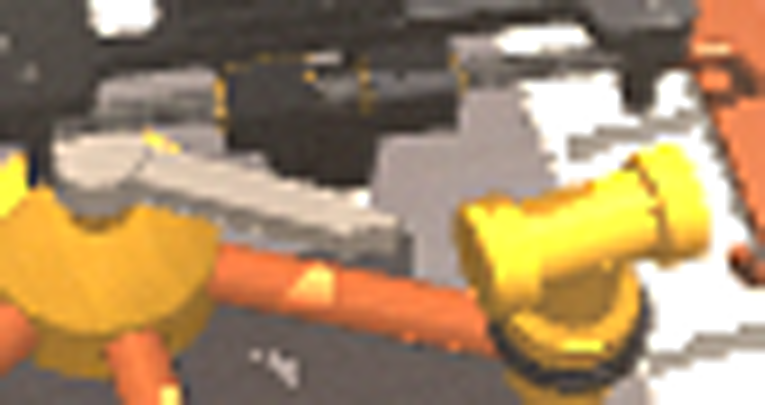

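Run:
```python
import pickle
from h import *
S=pickle.load(open('s9.pkl','rb'))['scene'];ax=np.array([.567,.0537])
for g,z in(((406,228),.082),((406,242),.075)):
    w=onz(S,(235+g[0]/9-.5,180+g[1]/9-.5),z)[:2]-ax;print(w,np.hypot(*w),np.degrees(np.arctan2(w[1],w[0])))
# arm top centreline direction: (150,165)->(395,222)
a=[onz(S,(235+x/9-.5,180+y/9-.5),.082)[:2] for x,y in((155,167),(380,222))];v=a[1]-a[0];print(np.degrees(np.arctan2(v[1],v[0])))
```

```text
[0.0371416 0.0826831] 0.09064212016519999 65.81017849295993
[0.03748403 0.08298265] 0.0910558751531009 65.6908664024839
65.44193244181261
```

Request:
send_rows --motion '[[[0, 0, 0, -0.5, 0, 0, 1], [0, 0, 0, -0.5, 0, 0, 1], [0, 0, 0, -0.3, -0.8, 0, 1], [0, 0, 0, 0, -1, 0, 1], [0, 0, 0, 0, -1, 0, 1]]]'

```text
clock: 10.58
tool_pos: [0.5447, 0.1186, 0.1008]
eef_rot: [-0.707, -0.0, -0.001, 0.707]
contact_force: [-0.0, -0.1, -0.2]
opening: 0.006
```

Request:
send_rows --motion '[[[0, 0, 0, -0.8, -1, -0.5, 1], [0, 0, 0, -1, -1, -0.8, 1], [0, 0, 0, -1, 0, -1, 1], [0, 0, 0, -1, 0, -1, 1], [0, 0, 0, -1, 0, -1, 1]]]'

```text
clock: 11.0
tool_pos: [0.4491, 0.032, 0.141]
eef_rot: [-0.707, -0.001, -0.002, 0.708]
contact_force: [-0.0, 0.4, -0.4]
opening: 0.005
```

```bash
python3 snap.py 10
```

```text
11.1 [0.44500581 0.02829571 0.14043678] [-0.65659581  0.38729857  0.10561162]
```

View pics/t10.png

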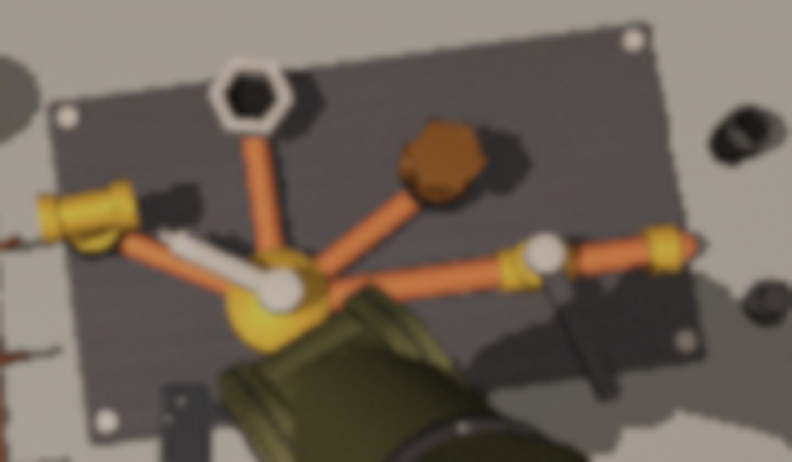

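View pics/s10.png

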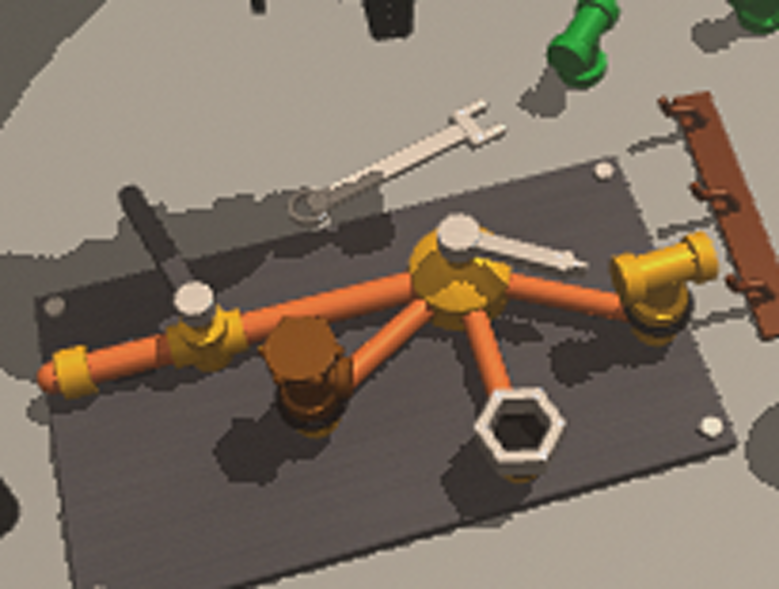

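Run:
```python
import pickle
from h import *
D=pickle.load(open('s10.pkl','rb'));T,S=D['top'],D['scene']
f=lambda p:((p[0]+.5)/3.8+124.5,(p[1]+.5)/3.8+134.5)
ax=np.array([.567,.0537])
h=onz(T,topc((281,290)),.088)[:2];t=onz(T,topc((167,236)),.079)[:2];t2=onz(S,f((586,265)),.079)[:2]
for b in(h,ax):
  for q in(t,t2):
    v=q-b;print(v,np.hypot(*v),np.degrees(np.arctan2(v[1],v[0])))
# lever
a=onz(T,topc((546,252)),.088)[:2];b=onz(T,topc((607,393)),.079)[:2];v=b-a;print(a,b,np.degrees(np.arctan2(v[1],v[0]))%360)
# tee top: ends of run in top at z~.089
for p in((45,220),(133,205)):print('tee',onz(T,topc(p),.09))
```

```text
[0.03778229 0.07689642] 0.08567707124405628 63.83326359685972
[0.03542828 0.08186779] 0.08920480890397275 66.59945315343096
[0.03603695 0.07651879] 0.0845800605213931 64.78164799928042
[0.03368294 0.08149016] 0.0881770177993661 67.54285591995604
[ 0.59223588 -0.12402929] [ 0.49858495 -0.16470712] 203.47799704791865
tee [0.61127936 0.21149791 0.09      ]
tee [0.62192668 0.15278563 0.09      ]
```

Request:
send_rows --motion '[[[0, 0, 0, 0.35, 0, -0.92, 1], [0, 0, 0, 0.35, 0, -0.92, 1], [0, 0, 0, 0.35, 0, -0.92, 1], [0, 0, 0, 0.35, 0, -0.92, 1], [0, 0, 0, 0.35, 0, -0.92, 1]]]'

```text
clock: 11.52
tool_pos: [0.4853, -0.0602, 0.1405]
eef_rot: [-0.707, -0.001, -0.002, 0.707]
contact_force: [-0.2, 0.7, -0.6]
opening: 0.004
```

Request:
send_rows --motion '[[[0, 0, 0, 0.35, 0, -0.92, 1], [0, 0, 0, 0.35, 0, -0.92, 1], [0, 0, 0, 0.35, 0, -0.92, 1], [0, 0, 0, 0, 0.9, 0, 1], [0, 0, 0, 0, 0.9, 0, 1]]]'

```text
clock: 11.93
tool_pos: [0.5073, -0.1168, 0.1046]
eef_rot: [0.707, 0.001, 0.004, -0.707]
contact_force: [0.2, -0.2, -0.4]
opening: 0.004
```

Request:
send_rows --motion '[[[0, 0, 0, 0, 0.9, 0, 1], [0, 0, 0, 0, 0.9, 0, 1], [0, 0, 0, 0, 0.9, 0, 1], [0, 0, 0, 0, 0.3, 0, 1], [0, 0, 0, 0, 0, 0, 1]]]'

```text
clock: 12.35
tool_pos: [0.5043, -0.1146, 0.043]
eef_rot: [-0.707, 0.0, -0.0, 0.707]
contact_force: [-0.2, 0.7, 0.7]
opening: -0.001
```

```bash
python3 snap.py 11
```

```text
12.45 [ 0.50482212 -0.11488798  0.04449843] [-0.1758127   0.10341927  0.09798094]
```

View pics/s11.png

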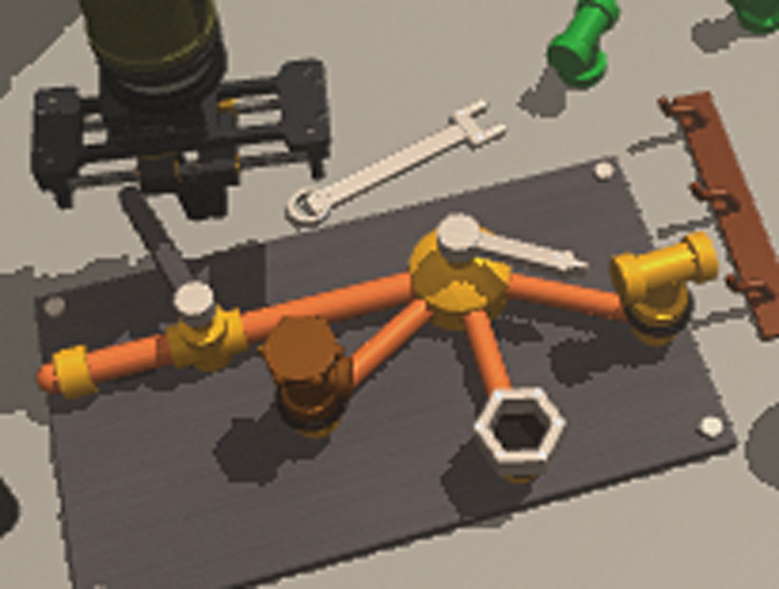

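Run:
```python
import numpy as np
ax=np.array([.593,-.1243]);a,b=.006,.014
prev=np.array([.5048,-.1149])
for th in [203,210,218,226,234,242,250,258,266,272,276,278.2]:
    t=np.radians(th);u=np.array([np.cos(t),np.sin(t)]);m=np.array([-u[1],u[0]])
    p=ax+.08*u-m*(.008+a*abs(m[0])+b*abs(m[1]));print(th,p.round(4),((p-prev)/.02).round(2));prev=p
```

```text
203 [ 0.5103 -0.1342] [ 0.27 -0.96]
210 [ 0.5122 -0.1443] [ 0.09 -0.5 ]
218 [ 0.516  -0.1556] [ 0.19 -0.57]
226 [ 0.5216 -0.1665] [ 0.28 -0.54]
234 [ 0.5289 -0.1766] [ 0.37 -0.5 ]
242 [ 0.5379 -0.1856] [ 0.45 -0.45]
250 [ 0.5483 -0.1932] [ 0.52 -0.38]
258 [ 0.56   -0.1991] [ 0.58 -0.29]
266 [ 0.5725 -0.2031] [ 0.63 -0.2 ]
272 [ 0.5813 -0.2048] [ 0.44 -0.08]
276 [ 0.586  -0.2055] [ 0.24 -0.04]
278.2 [ 0.5886 -0.2058] [ 0.13 -0.01]
```

Request:
send_rows --motion '[[[0, 0, 0, 0.14, 0, -0.48, 1], [0, 0, 0, 0.13, 0, -0.48, 1], [0, 0, 0, 0.09, 0, -0.5, 1], [0, 0, 0, 0.19, 0, -0.57, 1], [0, 0, 0, 0.28, 0, -0.54, 1]]]'

```text
clock: 12.87
tool_pos: [0.5201, -0.1677, 0.0445]
eef_rot: [-0.707, 0.001, -0.001, 0.707]
contact_force: [-0.6, 1.9, 0.0]
opening: 0.004
```

Request:
send_rows --motion '[[[0, 0, 0, 0.37, 0, -0.5, 1], [0, 0, 0, 0.45, 0, -0.45, 1], [0, 0, 0, 0.52, 0, -0.38, 1], [0, 0, 0, 0.5, 0, -0.25, 1], [0, 0, 0, 0.4, 0, -0.16, 1]]]'

```text
clock: 13.28
tool_pos: [0.5645, -0.2038, 0.0443]
eef_rot: [0.707, -0.002, 0.001, -0.707]
contact_force: [-2.6, 1.0, -0.1]
opening: 0.005
```

```bash
python3 snap.py 12
```

```text
13.3833 [ 0.56570676 -0.20389393  0.04430239] [-0.02323079 -0.26580906  0.21074764]
```

View pics/s12.png

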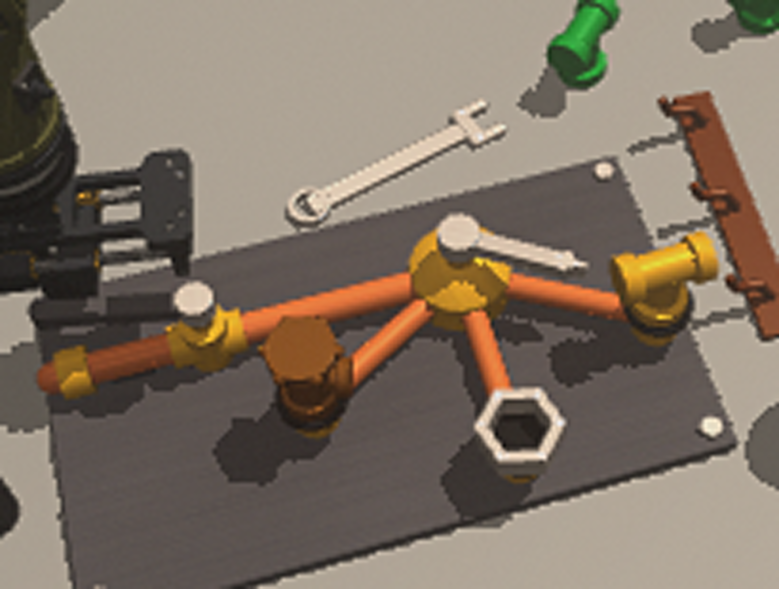

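Request:
send_rows --motion '[[[0, 0, 0, 0.3, 0, -0.05, 1], [0, 0, 0, 0.25, 0, -0.04, 1], [0, 0, 0, 0.2, 0, -0.02, 1], [0, 0, 0, 0.15, 0, 0, 1], [0, 0, 0, 0.1, 0, 0, 1]]]'

```text
clock: 13.8
tool_pos: [0.5839, -0.2048, 0.0439]
eef_rot: [0.708, -0.002, -0.0, -0.707]
contact_force: [-6.7, -3.0, 3.6]
opening: 0.004
```

Request:
send_rows --motion '[[[0, 0, 0, 0.08, 0, 0, 1], [0, 0, 0, 0.06, 0, 0, 1], [0, 0, 0, 0, 0, 0, 1], [0, 0, 0, 0, 0, 0, 1], [0, 0, 0, 0, 0, 0, 1]]]'

```text
clock: 14.22
tool_pos: [0.5838, -0.2048, 0.0438]
eef_rot: [0.708, -0.003, -0.002, -0.707]
contact_force: [-8.9, -3.3, 7.4]
opening: 0.005
```

```bash
python3 snap.py 13
```

```text
14.3167 [ 0.58383998 -0.20482537  0.04385834] [-8.84440221 -2.96468122  6.56878176]
```

View pics/s13.png

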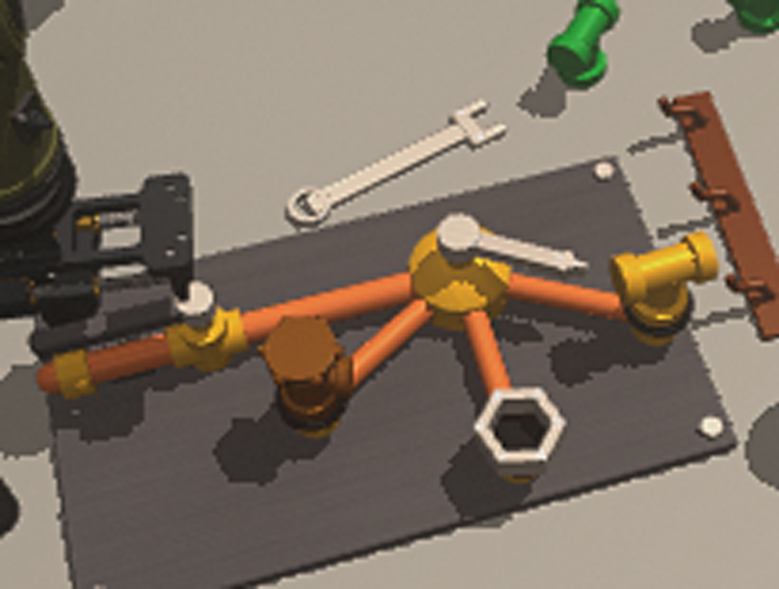

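Run:
```python
import pickle,cv2
from h import *
S=pickle.load(open('s13.pkl','rb'))['scene'];ax=np.array([.593,-.1243])
def pr(c,X):
    c_=c['R']@np.array(X)+c['t'];p=c['camera_matrix']@c_;p=p[:2]/p[2];return ((p-[125,190]+.5)*9-.5).round(0)
for th in(266,270,274,278.2):
    u=np.array([np.cos(np.radians(th)),np.sin(np.radians(th))]);n=np.array([-u[1],u[0]])
    print(th,[pr(S,np.r_[ax+.1*u+n*.008,z]).tolist() for z in(.082,.068)],pr(S,np.r_[ax+.108*u,.075]))
d=S['img'][190:240,125:200,::-1]
cv2.imwrite('pics/g13.png',cv2.resize(np.clip(d*2.2,0,255).astype(np.uint8),None,fx=9,fy=9,interpolation=cv2.INTER_CUBIC))
```

```text
266 [[92.0, 269.0], [105.0, 294.0]] [ 72. 258.]
270 [[92.0, 291.0], [106.0, 316.0]] [ 70. 282.]
274 [[94.0, 313.0], [108.0, 337.0]] [ 70. 306.]
278.2 [[98.0, 335.0], [112.0, 360.0]] [ 73. 330.]
```

View pics/g13.png

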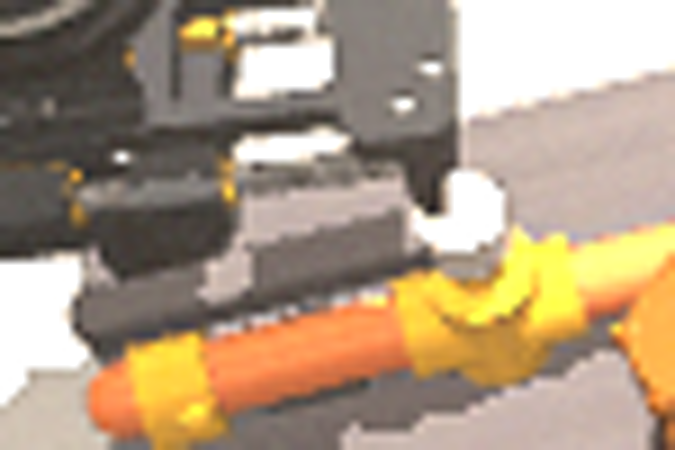

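Request:
send_rows --motion '[[[0, 0, 0, -0.3, 0, 0, 1], [0, 0, 0, -0.6, 0, 0, 1], [0, 0, 0, -0.8, 0, 0, 1], [0, 0, 0, -0.8, -0.8, 0, 1], [0, 0, 0, -0.5, -1, 0, 1]]]'

```text
clock: 14.73
tool_pos: [0.5259, -0.2021, 0.0792]
eef_rot: [-0.706, 0.001, 0.001, 0.708]
contact_force: [0.1, 0.1, 0.1]
opening: 0.001
```

Request:
send_rows --motion '[[[0, 0, 0, -0.5, -1, 0, 1], [0, 0, 0, -0.8, -1, 0, 1], [0, 0, 0, -0.8, -1, 0, 1], [0, 0, 0, -0.8, -0.5, 0, 1], [0, 0, 0, 0, 0, 0, 1]]]'

```text
clock: 15.15
tool_pos: [0.4686, -0.2033, 0.1521]
eef_rot: [0.707, 0.0, 0.001, -0.707]
contact_force: [-0.3, -0.1, -0.9]
opening: 0.006
```

```bash
python3 snap.py 14
python3 - <<'E'
import pickle,cv2
d=pickle.load(open('s14.pkl','rb'))
cv2.imwrite('pics/full14.png',cv2.resize(d['scene']['img'][:,:,::-1],(800,600)))
E
```

```text
15.25 [ 0.47102108 -0.20304036  0.15042409] [ 0.47834321 -0.21560068 -0.44916316]
```

View pics/t14.png

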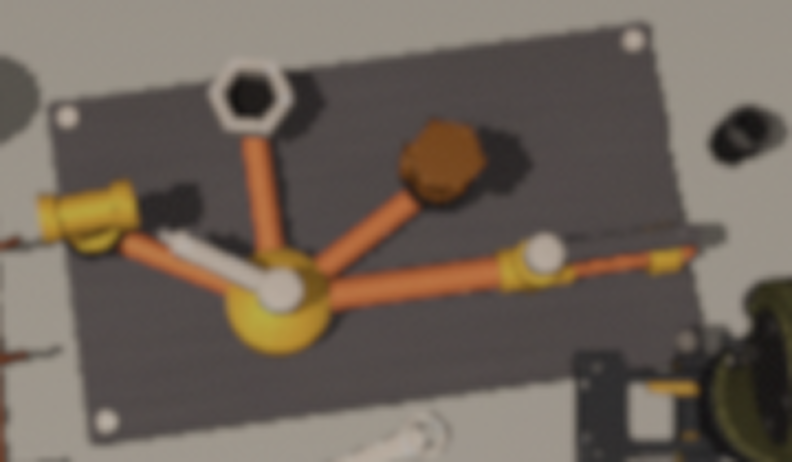

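View pics/full14.png

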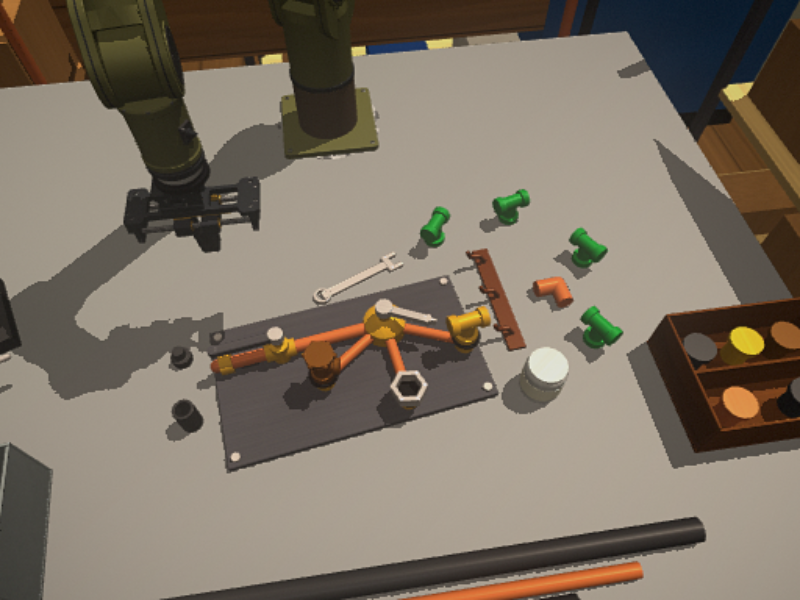

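Run:
```python
import pickle
from h import *
D=pickle.load(open('s14.pkl','rb'));T=D['top'];d0=pickle.load(open('s0.pkl','rb'))
a=onz(T,topc((545,252)),.088)[:2];b=onz(T,topc((724,235)),.079)[:2]
for o in(a,np.array([.593,-.1243])):
    v=b-o;g=np.degrees(np.arctan2(v[1],v[0]))%360;print(np.hypot(*v),g,'joint',np.radians(g-180)-.1437)
import cv2
for c in('scene','top'):
    f=cv2.absdiff(D[c]['img'],d0[c]['img']).max(2)
    cv2.imwrite(f'pics/diff_{c}.png',f)
```

```text
0.12346471322879453 276.57458643758395 joint 1.5418445070877012
0.12244375144669933 276.2676126493825 joint 1.5364868037662662
```

View pics/diff_scene.png

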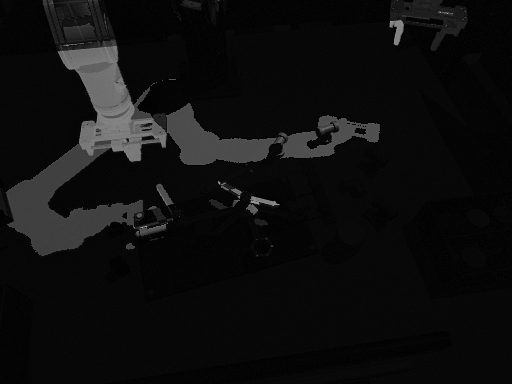

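```bash
python3 -c "
from plant import job
print(job.finish_job())"
```

```text
the job is handed in; nothing more can be done
None
```

I pushed the selector arm clockwise until it pointed at the brass tee on the left (+60°) outlet. Then I pushed the supply lever to its end stop, backed the gripper off, and handed the job in at about 15 s. No verdict was reported.

**Last checks**
- **Selector:** it points at about 64–67.5° in the world frame, and the tee's outlet is at about 68°. That puts the aim point roughly 2–10 mm off, against a limit of 20 mm.
- **Supply lever:** I measured about 1.54 rad (limit 1.45), and it pushed back with about 9 N and stopped moving.
- **Fittings and bystanders:** comparing the first and last scene pictures showed changes only at the selector arm, the lever, the robot and the shadows.
- **Contact:** the last force reading was about zero.

**What disagreed**
- **Fingertip height:** the fingertips looked about 30 mm higher than the reported TCP implied. My first sweep passed over the selector arm without touching it. I then worked about 27 mm lower, judging height from the images.
- **Lever length:** in the last top view I measured the lever as 122 mm long instead of 108 mm. I probably included some of its shadow, but the scene view before I backed off gave much the same angle (277–278°, against 276–277°).

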